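# Turn a wet canister lid over through the wire twist chute

### The job

Swing the drying tray round on its pivot until it is lined up squarely under the outlet of the wire twist chute, then slide the wooden canister lid over the lip of the feed deck so that it drops through the twisted slot and ends lying flat on the tray with its plug side up to dry. Leave the little tin on the deck and the open glass canister beside the chute where they stand.

Things in the scene. Friction and masses are not known exactly. Their poses are not given: they have to be found in the camera images.
- turner: Lid turner, a fixed polished steel stand: feed deck, throat, wire slot that twists half a turn on its way down, outlet trough. Origin on the table below the middle of the deck's lip; z up; lids travel along -y; -x faces the robot (yawed up to 0.28 rad). The flat deck, top at z 285 mm, has no rim and spans x -120 to 120, y 0 (lip) to 200 mm. Friction of steel on lid about 0.3.
- lip (a point): Middle of the lip, on the deck's top; turner axes. Past it the throat floor falls at 55 degrees. Two cheeks, 10 mm above deck level, start 4 mm past the lip at x +-58 and close in to +-43 mm. The slot's wire roof starts 56 mm past the lip, 14 mm above deck level. A lid whose middle is pushed 10 to 15 mm past the lip tips, slides down by itself and comes out turned over in 1 to 2 s.
- slot_middle (a point): Point on the slot's axis half way down the twist, turner frame (0, -105, 160) mm. The slot is 81 mm wide and 30 mm high inside; the lid passes here standing on its edge.
- outlet (a point): Middle of the end of the outlet trough's floor, turner frame (0, -193, 30) mm. The trough is 94 mm wide, its sides rise to z 83 mm.
- lid: Wooden lid: pale disc 76 mm across, 8 mm thick, with a white plug 60 mm across, 6 mm thick under it; 14 mm in all, about 70 g. Origin at the middle of the plug's free face; z points from plug to plain wooden face. Starts on the deck plug down (z up), rim 6 to 14 mm above the deck, 70 to 140 mm before the lip, up to 60 mm off the deck's middle line. Must end with z down.
- lid_center (a point): Middle of the lid, 9 mm from the plug's free face along the lid's z.
- tray (a joint): Swivel angle of the drying tray about its upright pivot, rad. 0: square to the outlet, right under it; positive: swung away, clockwise seen from above, to the robot's side. Starts at 0.5 to 1.0, range -0.3 to 1.4, no stop at 0; stays where it is left (friction 0.25 N m: 1 to 3 N at the walls).
- tray_pivot (a point): Foot of the tray's pivot on the table, turner frame (-85, -208) mm; turner axes. The pivot's post and cap are 46 mm tall.
- tray_center (a point): Middle of the tray's inner floor, 14 mm above the table; axes turn with the tray and equal the turner's at joint 0. Aluminium, 150 (x) by 180 mm (y) outside, walls 4 mm: long walls at x +-75 reach 39 mm above the table, end wall at y -90 64 mm; the end at +90, by the outlet, is open. The pivot is at (-85, +77) mm. A fingertip pushing the inside of the +x wall swings it home.
- tin: Small spice tin, 36 mm in diameter, 45 mm tall, standing on the deck near the lip at its +x edge (turner frame x 98, y 32 mm). Origin at its underside.
- canister_far: Open glass canister, 84 mm in diameter at the rim, 120 mm tall, on the table at the far side of the chute. Origin at its underside.
There are look-alikes about, which are no part of the job. What is shaped like the lid but grey or orange is not meant.

How it is judged (in metres and radians):
On the way, in this order (a step that is already met when the one before it is completed fails the run):
1. the tray is swung in line with the outlet (within 0.12 rad) while the lid still lies on the deck (value of joint tray between -0.12 and 0.12 rad and height (world z) of lid_center above 0.27 m), for 0.2 s.
2. the lid passes the middle of the twisted slot (distance between lid_center and slot_middle below 0.035 m).
At the end, for the whole second after the job is handed in: The lid lies at rest, flat (within 0.14 rad) on the tray's floor inside its walls, plug side up, having come through the twisted slot; the tray is still in line with the outlet within 0.12 rad (angle between lid's own z axis and vertical above 3 rad and x of lid_center in the frame of tray_center between -0.05 and 0.05 m and y of lid_center in the frame of tray_center between -0.07 and 0.07 m and z of lid_center in the frame of tray_center below 0.01 m and linear speed of lid below 0.02 m/s and value of joint tray between -0.12 and 0.12 rad); the robot touches nothing.
It fails at once if the tin on the deck is knocked over or moved more than 30 mm (distance of tin from where it was at the start of the episode above 0.03 m or angle between tin's own z axis and vertical above 0.5 rad).
It fails at once if the glass canister is knocked over or moved more than 40 mm (distance of canister_far from where it was at the start of the episode above 0.04 m or angle between canister_far's own z axis and vertical above 0.5 rad).
It also fails if it takes over 64 s, if anything falls off the work surface, if the arm or the gripper's body presses on something with over 40 N, if the wrist force passes 120 N, or if a joint passes its speed limit or range.

### The arm

A 6-joint arm with a two-finger parallel gripper is mounted at the origin on the work surface. World frame = base frame: x ahead of the robot, y to its left, z up, the work surface at z = 0. Lengths are in m, angles in degrees, forces in N, time in s.
With the tool pointing down it reaches from about 0.35 to 0.875 m from the base axis. Payload 4.2 kg.
Tool frame: the origin (TCP) lies between the finger pads; the fingertips stand 11 mm ahead of it and the grasp point (between the pads) lies 8 mm behind it; z points along the fingers, y is the direction in which the jaws open and shut (so a half turn about z gives the same grasp; the last joint's range is limited). The gripper opens to 87 mm and grips with 3 to 60 N. Pads are 19 mm wide; open, the fingers measure 117 mm over their backs; the gripper's body (75 mm by 190 mm) begins 51 mm behind the grasp point.
Start: joints at [-52.964, 22.042, 0.453, 0, -68.411, -14.817], TCP at [0.236, -0.579, 0.234] pointing down, gripper open.
Joint ranges: [-179.83, 179.83], [-69.29, 118.12], [-61.27, 80.66], [-181.25, 117.63], [-171.15, -9.14], [-177.46, 177.46]. Speed limits (degrees/s): [159.86, 159.86, 180, 180, 180, 180].

### API

Orientations are given as a 3x3 rotation matrix whose columns are the frame's x, y, z axes.
In Python, from station import sense, capture, get_calibration, finish_job, search_frame, cut_out gives the robot as it stands.
- The arm moves only by the tool arm_command, never from a script. Its argument "rows" is a list of rows, each an object with "fingers": the opening in per cent of the stroke, from 0 (shut) to 100 (fully open); "travel": the shift along the tool's x, y, z in cm, a list of three; "roll": the turn about the tool's z in degrees. A call has 1 to 10 rows; each row is the pose to reach, as a shift and turn from the pose commanded when the call began, along the tool's axes at that moment; what a row does not reach only later rows make up. A row lasts 1/10 s, in which the tool goes at most 50 mm and 8.59 degrees, less where a joint would pass 70% of its speed; a pose out of reach is approached as far as the arm can. A call with a gripper value outside its range is refused whole. The fingers move at their own pace and stop on an object; the grip force is fixed at half the most. Time passes only in rows, so rows that repeat a pose let the fingers close. It gives the time, the measured TCP pose, the force and the opening at its end, in the units of the state.
- sense(): the state, without advancing time (a new reading comes with each control period).
- capture(name): name is "scene" or "top" or "wrist"; returns (picture, depth): 420x560x3 uint8, red, green, blue; 420x560 float32, m along the optical axis (not along the pixel's ray), 0 where there is no reading.
- get_calibration(name): a dict with "fov_y" (degrees; the focal length in pixels is half the picture's height over the tangent of half this angle, whatever the lens; pixels are square), "cx", "cy" (the principal point, pixels), "origin" and "attitude" of the camera in the world; the wrist camera has in their place "mount" (4x4, takes a point from camera to tool coordinates, whose origin is the TCP and whose axes are the flange's). Camera axes: x right, y down, z forward; pixel columns grow to the right and rows downward; lengths in m; the calibration is good to about 2 mm. The wrist camera is an equidistant fisheye: a pixel r from the principal point sees the ray r / f radians off the axis. A picture is of the moment at which its call begins: read the wrist's pose just before it. get_calibration takes no time and is no camera call.
- finish_job(): hands the job in, once; it reports no verdict.
Trained networks look in the newest picture that a camera, given by its name, has taken for a name from the list of things; names that differ only in an ending like _2 or _b are one class to them, and where a whole thing is asked for, a point or a joint stands for the part that bears it (a point fixed in the world has none). Each returns a list of dicts, best first, with "p" (0 to 1); they miss things now and then, are a little off and sometimes report something else, mostly with a low value. They report only what shows in the picture. A call takes as long as a camera call. They do not tell look-alikes from the thing itself.
- search_frame(camera, label): "position" ([x, y, z] in m, in world coordinates, good to about 4 mm: the middle of the surface that is visible of it).
- cut_out(camera, label): "mask" (420x560 bool, what is visible of it).
The state is a dict: "time_s": time; "joints": joint angles; "joint_velocities": joint speeds; "effort": joint torques, N m; "tcp_pos": TCP position; "ee_rot": TCP orientation; "wrist_force": force on the tool from outside, world axes, zero at the start; "moment": the same for the moment, N m; "gripper_width": opening from 0.0 (shut) to 1.0 (fully open).
Only numpy, scipy, OpenCV 4.12 (cv2) and the standard library are available. Lean on these libraries where they do the work, as an engineer would, in place of code of your own. Each camera call takes 0.05 s, during which the arm holds its last target. There are 200 camera calls.

## Working session

There is one attempt and no reset: what is moved stays moved. The work goes in short steps, Python scripts to look and compute and a tool call to move; the robot and the scene stay as the last step left them, time stands still between calls to the robot, and variables do not carry over. Pictures are saved under pics/ and viewed, about 8 in all and at most 12, crops included, and the job is handed in when it is done.

Besides the shell and the picture viewer there is one more tool, called after "Emit:" in YAML: its name, and indented under it one key for each argument. arm_command: Moves the arm, as the interface text tells. Its arguments: {"type":"object","properties":{"rows":{"type":"array","items":{"type":"object","properties":{"fingers":{"type":"number"},"travel":{"type":"array","items":{"type":"number"}},"roll":{"type":"number"}}}}},"required":["rows"]}

```bash
ls; mkdir -p pics; cat > h.py <<'E'
import numpy as np, cv2
from station import *
def K(n):
    c=get_calibration(n); return c,210/np.tan(np.radians(c["fov_y"])/2)
def cloud(n,d):
    c,f=K(n); v,u=np.mgrid[:420,:560]
    P=np.stack([(u-c["cx"])/f*d,(v-c["cy"])/f*d,d],-1)
    return P@np.array(c["attitude"]).T+np.array(c["origin"])
def proj(n,p):
    c,f=K(n); q=(np.array(p)-np.array(c["origin"]))@np.array(c["attitude"])
    return f*q[...,:2]/q[...,2:]+[c["cx"],c["cy"]]
def save(n,im): cv2.imwrite(f"pics/{n}.png",im[...,::-1])
E
python3 - <<'E'
from h import *
ims=[]
for n in ("scene","top"):
    im,d=capture(n); np.savez(f"{n}.npz",im=im,d=d); save(n,im)
    c=get_calibration(n); print(n,c["origin"],c["fov_y"],np.round(c["attitude"],2).tolist())
    for l in ("turner","lid","tray","tin","canister_far"):
        print(l,[(np.round(r["position"],3).tolist(),round(r["p"],2),proj(n,r["position"]).round().tolist()) for r in search_frame(n,l)])
print(sense())
E
```

```text
pics
scene [1.03032669 0.55240904 1.10955339] 51.007316525449006 [[-0.65, 0.6, -0.46], [0.76, 0.53, -0.38], [0.01, -0.6, -0.8]]
turner [([0.496, 0.22, 0.288], 0.91, [321.0, 207.0])]
lid [([0.346, 0.393, 0.015], 0.92, [394.0, 265.0]), ([0.633, 0.436, 0.012], 0.8, [347.0, 351.0]), ([0.492, 0.271, 0.297], 0.77, [340.0, 215.0]), ([0.199, 0.331, 0.015], 0.5, [402.0, 221.0])]
tray [([0.364, -0.147, 0.012], 0.57, [251.0, 175.0]), ([0.496, 0.22, 0.286], 0.36, [321.0, 207.0])]
tin [([0.602, 0.192, 0.329], 0.55, [283.0, 218.0])]
canister_far [([0.641, 0.073, 0.077], 0.62, [239.0, 258.0])]
top [0.28992049 0.11312718 1.37631653] 42.61330679554125 [[-0.0, -0.99, 0.16], [-1.0, 0.01, 0.01], [-0.01, -0.16, -0.99]]
turner [([0.455, 0.171, 0.284], 0.96, [259.0, 211.0])]
lid [([0.346, 0.391, 0.018], 0.88, [177.0, 270.0]), ([0.218, 0.312, 0.014], 0.74, [208.0, 322.0]), ([0.485, 0.268, 0.3], 0.71, [211.0, 196.0]), ([0.637, 0.445, 0.014], 0.6, [160.0, 158.0]), ([0.457, 0.172, 0.288], 0.38, [258.0, 210.0])]
tray [([0.374, -0.136, 0.013], 0.61, [386.0, 258.0]), ([0.457, 0.172, 0.289], 0.57, [258.0, 210.0])]
[... 299 characters left out ...]
2173e-03,
       -6.84111651e+01, -1.48169128e+01]), 'joint_velocities': array([-0.06682651, -0.02902034,  0.02087948,  0.00853736, -0.02996236,
       -0.08377282]), 'effort': array([ 2.31566910e-04, -3.90212774e+01,  1.87535334e+01,  4.22249660e+00,
        1.54255010e-02, -3.73744172e-05]), 'tcp_pos': array([ 0.23634164, -0.57855077,  0.23354806]), 'ee_rot': array([[-9.25762157e-01, -3.78106373e-01,  2.39659016e-05],
       [-3.78106372e-01,  9.25762157e-01,  2.59476251e-05],
       [-3.19976871e-05,  1.49596692e-05, -9.99999999e-01]]), 'wrist_force': array([ 0.03044705, -0.57438416,  0.62102865]), 'moment': array([0.01968536, 0.02179219, 0.04401929]), 'gripper_width': 0.9991220707270293}
```

```bash
python3 - <<'E'
from h import *
t=np.load("top.npz"); s=np.load("scene.npz")
save("top2",cv2.resize(t["im"],(784,588)))
# deck fit
P=cloud("top",t["d"]).reshape(-1,3)
Q=cloud("scene",s["d"]).reshape(-1,3)
for X in (P,Q):
    m=(abs(X[:,2]-.285)<.006)&(X[:,0]>.3)&(X[:,0]<.75)&(abs(X[:,1]-.2)<.3)
    r=cv2.minAreaRect((X[m,:2]*1000).astype(np.float32)); print(m.sum(),np.median(X[m,2]),r,cv2.boxPoints(r).round().tolist())
    m=(abs(X[:,2]-.33)<.006)&(abs(X[:,0]-.6)<.05)&(abs(X[:,1]-.19)<.05); print("tin",m.sum(),(X[m].max(0)+X[m].min(0))/2)
    m=(X[:,2]>.293)&(X[:,2]<.31)&(abs(X[:,0]-.488)<.06)&(abs(X[:,1]-.27)<.06); r=cv2.minEnclosingCircle((X[m,:2]*1000).astype(np.float32)); print("lid",m.sum(),r,X[m].mean(0))
E
```

```text
9695 0.2850543642988079 ((506.5268249511719, 242.03355407714844), (262.27532958984375, 240.8066864013672), 79.811767578125) [[365.0, 134.0], [602.0, 92.0], [648.0, 350.0], [411.0, 392.0]]
tin 221 [0.59539326 0.18506168 0.33020919]
lid 1067 ((486.0970458984375, 268.9424133300781), 38.08965301513672) [0.48533639 0.26893487 0.29897189]
6787 0.2841353013579264 ((507.1954345703125, 243.19589233398438), (261.0090637207031, 243.77340698242188), 79.92816162109375) [[364.0, 136.0], [604.0, 93.0], [650.0, 350.0], [410.0, 393.0]]
tin 163 [0.59621536 0.18657016 0.32863084]
lid 717 ((487.4053039550781, 270.80078125), 38.733787536621094) [0.4890311  0.27102887 0.2980836 ]
```

View pics/top.png

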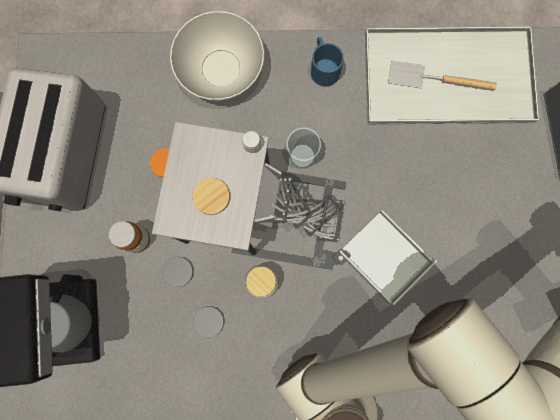

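View pics/scene.png

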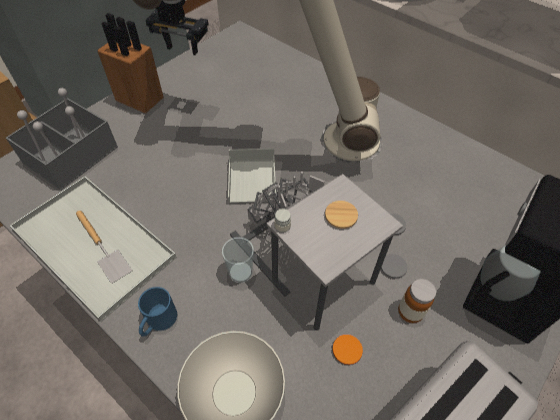

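The top view shows the pale wooden lid on the deck at (211,196). The other lid-shaped things are orange at (160,160), grey at (177,270) and (208,322), and something yellow at (262,282) at table level. Only the lid on the deck fits. The tray is at (386,258) and the tin at (251,142). Next I'll fit the turner frame and tray angle, and take one enlarged crop to confirm the lid.

```bash
cat >> h.py <<'E'
yaw=np.radians(-10.1); ex=np.array([np.cos(yaw),np.sin(yaw)]); ey=np.array([-ex[1],ex[0]]); lip=np.array([.4945,.172])
def W(x,y): return lip+x*ex+y*ey
def T(p): p=np.asarray(p)[...,:2]-lip; return np.stack([p@ex,p@ey],-1)
piv=W(-.085,-.208)
def tray():
    th=[]
    for n in ("top","scene"):
        im,d=capture(n); X=cloud(n,d).reshape(-1,3)
        m=(X[:,2]>.009)&(X[:,2]<.075)&(np.linalg.norm(X[:,:2]-piv,axis=1)<.29)
        X=X[m]; best=None
        for a in np.arange(-.3,1.4,.005):
            q=T(X)-[-.085,-.208]; c,s=np.cos(a),np.sin(a)
            q=q@np.array([[c,s],[-s,c]]).T   # undo clockwise turn
            q=q-[.085,-.077]
            fl=(abs(q[:,0])<.068)&(abs(q[:,1])<.083)&(abs(X[:,2]-.014)<.005)
            wl=(abs(abs(q[:,0])-.073)<.003)&(abs(q[:,1])<.09)&(X[:,2]>.033)&(X[:,2]<.043)
            ew=(abs(q[:,1]+.088)<.003)&(abs(q[:,0])<.075)&(X[:,2]>.055)&(X[:,2]<.07)
            sc=fl.sum()+3*wl.sum()+3*ew.sum()
            if best is None or sc>best[0]: best=(sc,a,fl.sum(),wl.sum(),ew.sum())
        print(n,best); th.append(best[1])
    return th
E
python3 - <<'E'
from h import *
t=np.load("top.npz")["im"]; save("crop",cv2.resize(t[110:320,120:400],(784,588),interpolation=cv2.INTER_CUBIC))
print(tray(),piv,T([[.4865,.2695],[.596,.186]]))
for a in (.66,):pass
E
```

```text
top (np.int64(2533), np.float64(-0.3), np.int64(2446), np.int64(29), np.int64(0))
scene (np.int64(1091), np.float64(-0.3), np.int64(1070), np.int64(7), np.int64(0))
[np.float64(-0.3), np.float64(-0.3)] [ 0.37434095 -0.01787049] [[-0.02497428  0.09458613]
 [ 0.09747194  0.03158277]]
```

View pics/crop.png

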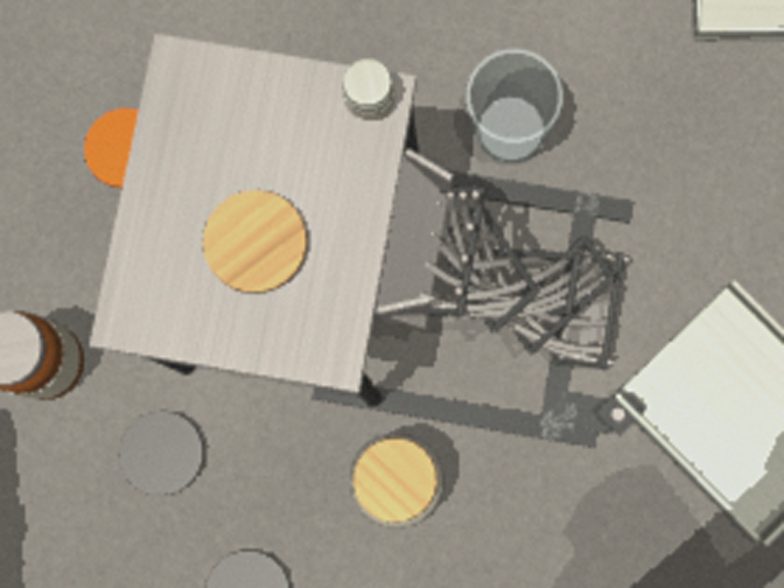

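The crop confirms the wooden lid on the deck at (255,240). The yellow disc at (395,480) is the cap of a closed jar standing on the table. My tray fit has a sign error, so I'll fix that and plan the swing.

```bash
sed -i 's/\[\[c,s\],\[-s,c\]\]/[[c,-s],[s,c]]/' h.py; cat >> h.py <<'E'
def rel(p,ang=None,s=None):
    "shift in tool axes (cm) to world p (TCP) and roll to bring tool y to world angle ang(deg)"
    s=s or sense(); R=np.array(s["ee_rot"]); o=(R.T@(np.array(p)-s["tcp_pos"]))*100
    r=None
    if ang is not None:
        cur=np.degrees(np.arctan2(R[1,1],R[0,1])); r=-(((ang-cur)+90)%180-90)
    return o.round(2).tolist(), None if r is None else round(r,1)
def trayp(x,y,th):
    v=np.array([x+.085,y-.077]); c,s=np.cos(th),np.sin(th); v=np.array([[c,s],[-s,c]])@v
    return W(*(np.array([-.085,-.208])+v))
E
python3 - <<'E'
from h import *
th=tray(); a=np.mean(th)
for gap,t in ((.035,a),(0,a),(0,.0)):
  for z in (.16,.035):
    p=trayp(.071-.015-gap,-.035,t); print(gap,t,p,rel([*p,z],np.degrees(yaw-t)))
E
```

```text
top (np.int64(4390), np.float64(0.6300000000000008), np.int64(3268), np.int64(255), np.int64(119))
scene (np.int64(1891), np.float64(0.6250000000000009), np.int64(1399), np.int64(94), np.int64(70))
0.035 0.6275000000000008 [ 0.36726591 -0.17191576] ([-27.5, 32.69, 7.36], np.float64(-21.7))
0.035 0.6275000000000008 [ 0.36726591 -0.17191576] ([-27.5, 32.69, 19.86], np.float64(-21.7))
0 0.6275000000000008 [ 0.39155561 -0.19711517] ([-28.79, 29.44, 7.36], np.float64(-21.7))
0 0.6275000000000008 [ 0.39155561 -0.19711517] ([-28.79, 29.44, 19.86], np.float64(-21.7))
0 0.0 [ 0.49351483 -0.15286155] ([-39.9, 29.68, 7.36], np.float64(-57.7))
0 0.0 [ 0.49351483 -0.15286155] ([-39.9, 29.68, 19.86], np.float64(-57.7))
```

Emit:
arm_command:
  rows:
    - {"fingers": 0,"travel": [-2.75,3.27,0],"roll": -2.2}
    - {"fingers": 0,"travel": [-6,7.1,0],"roll": -5}
    - {"fingers": 0,"travel": [-9,10.7,0],"roll": -8}
    - {"fingers": 0,"travel": [-12,14.3,0],"roll": -11}
    - {"fingers": 0,"travel": [-15,17.8,0],"roll": -14}
    - {"fingers": 0,"travel": [-18,21.4,0],"roll": -17}
    - {"fingers": 0,"travel": [-21,25,0],"roll": -20}
    - {"fingers": 0,"travel": [-24,28.5,0],"roll": -21.7}
    - {"fingers": 0,"travel": [-27.5,32.7,0],"roll": -21.7}
    - {"fingers": 0,"travel": [-27.5,32.7,0],"roll": -21.7}

```text
time_s: 1.8
tcp_pos: [0.3687, -0.168, 0.2342]
ee_rot: [[-0.715, -0.699, 0.002], [-0.699, 0.715, 0.0], [-0.002, -0.001, -1.0]]
wrist_force: [-0.1, -0.3, -0.0]
gripper_width: 0.173
```

```bash
python3 - <<'E'
from h import *
s=sense(); a=.6275; print(s["time_s"],s["tcp_pos"],s["gripper_width"])
for t in (None,.63,.53,.43,.33,.23,.13,.05,0):
    p=trayp(.056-(.035 if t is None else 0),-.035,a if t is None else t); print(t,rel([*p,.035],np.degrees(yaw-(t or (a if t is None else 0))),s))
E
```

```text
1.8 [ 0.36867802 -0.16801418  0.23419667] 0.1725170205949326
None ([0.41, -0.15, 19.92], np.float64(0.4))
0.63 ([0.47, -3.62, 19.92], np.float64(0.6))
0.53 ([-0.98, -4.69, 19.93], np.float64(-5.2))
0.43 ([-2.53, -5.6, 19.93], np.float64(-10.9))
0.33 ([-4.17, -6.35, 19.94], np.float64(-16.6))
0.23 ([-5.87, -6.93, 19.94], np.float64(-22.4))
0.13 ([-7.62, -7.35, 19.94], np.float64(-28.1))
0.05 ([-9.05, -7.55, 19.95], np.float64(-32.7))
0 ([-9.95, -7.62, 19.95], np.float64(-35.5))
```

Emit:
arm_command:
  rows:
    - {"fingers": 0,"travel": [0.4,-0.2,4],"roll": 0.4}
    - {"fingers": 0,"travel": [0.4,-0.2,8],"roll": 0.4}
    - {"fingers": 0,"travel": [0.4,-0.2,12],"roll": 0.4}
    - {"fingers": 0,"travel": [0.4,-0.2,15],"roll": 0.4}
    - {"fingers": 0,"travel": [0.4,-0.2,17.5],"roll": 0.4}
    - {"fingers": 0,"travel": [0.4,-0.2,19.5],"roll": 0.4}
    - {"fingers": 0,"travel": [0.4,-0.2,19.9],"roll": 0.4}
    - {"fingers": 0,"travel": [0.4,-0.2,19.9],"roll": 0.4}

```text
time_s: 2.6
tcp_pos: [0.3657, -0.1764, 0.0344]
ee_rot: [[-0.725, -0.688, -0.001], [-0.688, 0.725, -0.0], [0.001, 0.001, -1.0]]
wrist_force: [-0.2, -0.1, 0.4]
gripper_width: 0.009
```

```bash
python3 - <<'E'
from h import *
s=sense(); a=.6275; print(s["time_s"],s["tcp_pos"],s["gripper_width"],s["wrist_force"])
for t in (.68,.63,.53,.43,.33,.23,.13,.05,0.0001):
    p=trayp(.056,-.035,t); print(t,rel([*p,.035],np.degrees(yaw-t),s))
E
```

```text
2.6 [ 0.36567507 -0.17640392  0.0343543 ] 0.008781615862736061 [-0.2227918  -0.08192595  0.43233508]
0.68 ([0.28, -2.68, -0.07], np.float64(2.6))
0.63 ([-0.42, -3.26, -0.07], np.float64(-0.3))
0.53 ([-1.89, -4.3, -0.07], np.float64(-6.0))
0.43 ([-3.45, -5.18, -0.07], np.float64(-11.8))
0.33 ([-5.1, -5.91, -0.07], np.float64(-17.5))
0.23 ([-6.81, -6.47, -0.08], np.float64(-23.2))
0.13 ([-8.57, -6.86, -0.08], np.float64(-28.9))
0.05 ([-9.99, -7.04, -0.08], np.float64(-33.5))
0.0001 ([-10.89, -7.09, -0.08], np.float64(-36.4))
```

Emit:
arm_command:
  rows:
    - {"fingers": 0,"travel": [-0.2,-2.4,0],"roll": 0}
    - {"fingers": 0,"travel": [-0.4,-3.3,0],"roll": 0}
    - {"fingers": 0,"travel": [-1.2,-3.8,0],"roll": -3}
    - {"fingers": 0,"travel": [-1.9,-4.3,0],"roll": -6}
    - {"fingers": 0,"travel": [-2.7,-4.75,0],"roll": -9}
    - {"fingers": 0,"travel": [-3.45,-5.2,0],"roll": -12}
    - {"fingers": 0,"travel": [-4.3,-5.55,0],"roll": -15}
    - {"fingers": 0,"travel": [-5.1,-5.9,0],"roll": -17.5}
    - {"fingers": 0,"travel": [-5.9,-6.2,0],"roll": -20.3}
    - {"fingers": 0,"travel": [-6.8,-6.5,0],"roll": -23.2}

```text
time_s: 3.6
tcp_pos: [0.4589, -0.1761, 0.0352]
ee_rot: [[-0.395, -0.919, -0.002], [-0.919, 0.395, 0.001], [0.0, 0.002, -1.0]]
wrist_force: [-2.6, 1.9, 0.7]
gripper_width: 0.004
```

```bash
python3 - <<'E'
from h import *
tray(); s=sense(); print(s["time_s"],s["tcp_pos"],s["wrist_force"])
for t in (.23,.13,.05,0.0001):
    p=trayp(.056,-.035,t); print(t,rel([*p,.035],np.degrees(yaw-t),s))
E
```

```text
top (np.int64(714), np.float64(0.2750000000000005), np.int64(318), np.int64(0), np.int64(132))
scene (np.int64(1605), np.float64(0.2550000000000005), np.int64(1242), np.int64(103), np.int64(18))
3.7 [ 0.4606379  -0.17602599  0.03536707] [-0.21826563  0.49935352 -0.80155416]
0.23 ([0.08, 0.08, 0.04], np.float64(0.0))
0.13 ([-1.38, -0.97, 0.04], np.float64(-5.7))
0.05 ([-2.62, -1.7, 0.04], np.float64(-10.3))
0.0001 ([-3.43, -2.1, 0.04], np.float64(-13.2))
```

Emit:
arm_command:
  rows:
    - {"fingers": 0,"travel": [-0.5,-0.35,0],"roll": -2}
    - {"fingers": 0,"travel": [-1.0,-0.7,0],"roll": -4}
    - {"fingers": 0,"travel": [-1.4,-1.0,0],"roll": -5.7}
    - {"fingers": 0,"travel": [-1.9,-1.3,0],"roll": -7.5}
    - {"fingers": 0,"travel": [-2.3,-1.5,0],"roll": -9}
    - {"fingers": 0,"travel": [-2.7,-1.75,0],"roll": -10.5}
    - {"fingers": 0,"travel": [-3.1,-1.95,0],"roll": -12}
    - {"fingers": 0,"travel": [-3.4,-2.1,0],"roll": -13.2}
    - {"fingers": 0,"travel": [-3.6,-2.2,0],"roll": -13.8}
    - {"fingers": 0,"travel": [-3.6,-2.2,0],"roll": -13.8}

```text
time_s: 4.7
tcp_pos: [0.4947, -0.1518, 0.0345]
ee_rot: [[-0.164, -0.986, 0.001], [-0.986, 0.164, 0.0], [-0.0, -0.0, -1.0]]
wrist_force: [-1.8, 1.0, -0.1]
gripper_width: 0.002
```

```bash
python3 - <<'E'
from h import *
tray(); s=sense(); print(s["time_s"],s["tcp_pos"],s["wrist_force"],T(s["tcp_pos"]))
E
```

```text
top (np.int64(1096), np.float64(0.03500000000000031), np.int64(652), np.int64(24), np.int64(124))
scene (np.int64(1480), np.float64(0.020000000000000295), np.int64(1084), np.int64(112), np.int64(20))
4.8 [ 0.49460031 -0.15195812  0.03451023] [-1.35807097  0.95207068 -0.41494398] [ 0.05691023 -0.31892021]
```

Emit:
arm_command:
  rows:
    - {"fingers": 0,"travel": [0,-0.2,0],"roll": 0}
    - {"fingers": 0,"travel": [0,-0.35,0],"roll": 0}
    - {"fingers": 0,"travel": [0,-0.35,0],"roll": 0}
    - {"fingers": 0,"travel": [0,0.8,0],"roll": 0}
    - {"fingers": 0,"travel": [0,2.5,0],"roll": 0}
    - {"fingers": 0,"travel": [0,3,-3],"roll": 0}
    - {"fingers": 0,"travel": [0,3,-8],"roll": 0}
    - {"fingers": 0,"travel": [0,3,-13],"roll": 0}
    - {"fingers": 0,"travel": [0,3,-18],"roll": 0}
    - {"fingers": 0,"travel": [0,3,-23],"roll": 0}

```text
time_s: 5.8
tcp_pos: [0.4648, -0.1474, 0.2675]
ee_rot: [[-0.165, -0.986, 0.004], [-0.986, 0.165, -0.001], [-0.0, -0.004, -1.0]]
wrist_force: [0.3, -0.1, -0.4]
gripper_width: 0.005
```

Emit:
arm_command:
  rows:
    - {"fingers": 100,"travel": [0,0,-5],"roll": 0}
    - {"fingers": 100,"travel": [0,0,-10],"roll": 0}
    - {"fingers": 100,"travel": [0,0,-15],"roll": 0}
    - {"fingers": 100,"travel": [0,0,-15],"roll": 0}

```text
time_s: 6.2
tcp_pos: [0.4671, -0.1483, 0.4232]
ee_rot: [[-0.165, -0.986, 0.019], [-0.986, 0.165, -0.004], [0.0, -0.019, -1.0]]
wrist_force: [-0.2, 0.6, 0.0]
gripper_width: 0.281
```

```bash
python3 - <<'E'
from h import *
tray(); s=sense(); print(s["time_s"],s["tcp_pos"],T(s["tcp_pos"]))
print(rel([.4867,.2698,.42],np.degrees(yaw)))
E
```

```text
top (np.int64(607), np.float64(0.020000000000000295), np.int64(151), np.int64(28), np.int64(124))
scene (np.int64(2017), np.float64(0.005000000000000282), np.int64(1312), np.int64(140), np.int64(95))
6.3 [ 0.46510544 -0.14714363  0.41603991] [ 0.02702814 -0.31935275]
([-41.48, 4.75, -0.38], np.float64(0.6))
```

Emit:
arm_command:
  rows:
    - {"fingers": 100,"travel": [-5,0.6,-0.4],"roll": 0}
    - {"fingers": 100,"travel": [-9.5,1.1,-0.4],"roll": 0}
    - {"fingers": 100,"travel": [-14,1.6,-0.4],"roll": 0}
    - {"fingers": 100,"travel": [-18.5,2.1,-0.4],"roll": 0}
    - {"fingers": 100,"travel": [-23,2.6,-0.4],"roll": 0}
    - {"fingers": 100,"travel": [-28,3.2,-0.4],"roll": 0}
    - {"fingers": 100,"travel": [-33,3.8,-0.4],"roll": 0}
    - {"fingers": 100,"travel": [-37.5,4.3,-0.4],"roll": 0}
    - {"fingers": 100,"travel": [-41.5,4.7,-0.4],"roll": 0.6}
    - {"fingers": 100,"travel": [-41.5,4.7,-0.4],"roll": 0.6}

```text
time_s: 7.3
tcp_pos: [0.4864, 0.2741, 0.4146]
ee_rot: [[-0.171, -0.985, -0.004], [-0.985, 0.171, -0.003], [0.003, 0.003, -1.0]]
wrist_force: [-0.0, -0.8, -0.5]
gripper_width: 1.0
```

```bash
python3 - <<'E'
from h import *
sense(); im,d=capture("wrist"); s=sense(); save("wrist",im)
c=get_calibration("wrist"); print(np.round(c["mount"],3).tolist(),c["fov_y"],c["cx"],c["cy"])
print([(r["position"],r["p"]) for r in search_frame("wrist","lid")])
print(s["tcp_pos"],s["gripper_width"])
print(rel([.4867,.2698,.31],np.degrees(yaw)))
# predicted pixel ring of lid rim z .299
M=np.array(c["mount"]);f=210/np.tan(np.radians(c["fov_y"])/2);R=s["ee_rot"]
def pj(p):
    q=R.T@(np.array(p)-s["tcp_pos"]); q=M[:3,:3].T@(q-M[:3,3]); a=np.arctan2(np.hypot(q[0],q[1]),q[2]); return f*a*q[:2]/np.hypot(q[0],q[1])+[c["cx"],c["cy"]]
im=im.copy()
for t in np.linspace(0,2*np.pi,40):
    cv2.circle(im,tuple(int(v) for v in pj([.4867+.038*np.cos(t),.2698+.038*np.sin(t),.299]).round()),1,(255,0,0),-1)
    p=W(-.12+.24*t/6.2832,0); cv2.circle(im,tuple(int(v) for v in pj([*p,.285]).round()),1,(0,0,255),-1)
save("wrist2",im)
E
```

```text
[[0.0, -0.953, -0.302, 0.082], [1.0, 0.0, 0.0, -0.0], [-0.0, -0.302, 0.953, -0.151], [0.0, 0.0, 0.0, 1.0]] 65.70646984690485 279.0554857928051 207.88864520357657
[([0.2216, 0.3106, 0.0146], 0.72), ([0.4822, 0.2685, 0.3008], 0.71), ([0.3161, 0.3968, 0.0163], 0.5)]
[0.48636452 0.27208469 0.41537215] 0.9967080672239161
([0.05, -0.06, 10.64], np.float64(0.1))
```

View pics/wrist2.png

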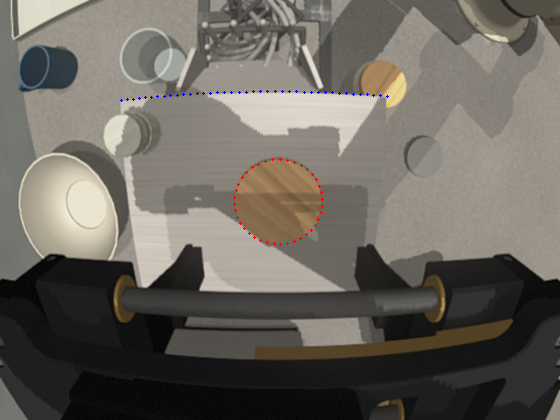

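Emit:
arm_command:
  rows:
    - {"fingers": 100,"travel": [0,-0.1,3],"roll": 0}
    - {"fingers": 100,"travel": [0,-0.1,6],"roll": 0}
    - {"fingers": 100,"travel": [0,-0.1,9],"roll": 0}
    - {"fingers": 100,"travel": [0,-0.1,10.5],"roll": 0}
    - {"fingers": 100,"travel": [0,-0.1,11.2],"roll": 0}
    - {"fingers": 100,"travel": [0,-0.1,11.5],"roll": 0}
    - {"fingers": 100,"travel": [0,-0.1,11.5],"roll": 0}

```text
time_s: 8.1
tcp_pos: [0.488, 0.2694, 0.3041]
ee_rot: [[-0.176, -0.984, 0.001], [-0.984, 0.176, 0.001], [-0.001, -0.001, -1.0]]
wrist_force: [-0.6, 0.1, 0.4]
gripper_width: 0.997
```

```bash
python3 - <<'E'
from h import *
s=sense(); print(s["time_s"],s["tcp_pos"],T(s["tcp_pos"]),s["wrist_force"],s["gripper_width"],rel([*W(0,.075),.300],np.degrees(yaw)))
E
```

```text
8.1 [0.48799592 0.26938345 0.30413488] [-0.02348111  0.09473372] [-0.55327383  0.13849233  0.39860718] 0.9970979660231829 ([1.97, -2.35, 0.41], np.float64(-0.0))
```

Emit:
arm_command:
  rows:
    - {"fingers": 100,"travel": [0,0,0.3],"roll": 0}
    - {"fingers": 75,"travel": [0,0,0.3],"roll": 0}
    - {"fingers": 75,"travel": [0,0,0.3],"roll": 0}
    - {"fingers": 75,"travel": [0,0,0.3],"roll": 0}
    - {"fingers": 75,"travel": [0,0,0.3],"roll": 0}

```text
time_s: 8.6
tcp_pos: [0.4878, 0.27, 0.3009]
ee_rot: [[-0.175, -0.985, 0.001], [-0.985, 0.175, 0.0], [-0.0, -0.0, -1.0]]
wrist_force: [-0.3, 0.0, 1.4]
gripper_width: 0.859
```

```bash
python3 - <<'E'
from h import *
s=sense(); print(s["time_s"],s["tcp_pos"],T(s["tcp_pos"]),s["wrist_force"],s["gripper_width"],rel([*W(0,.075),.300],np.degrees(yaw)))
E
```

```text
8.6 [0.48777484 0.26996264 0.3009418 ] [-0.02380033  0.09526516] [-0.25866959  0.0445864   1.38133646] 0.8590868683982017 ([2.03, -2.38, 0.09], np.float64(0.0))
```

Emit:
arm_command:
  rows:
    - {"fingers": 75,"travel": [0.5,-0.6,0],"roll": 0}
    - {"fingers": 75,"travel": [1,-1.2,0],"roll": 0}
    - {"fingers": 75,"travel": [1.5,-1.8,0],"roll": 0}
    - {"fingers": 75,"travel": [2,-2.4,0],"roll": 0}
    - {"fingers": 75,"travel": [2,-2.4,0],"roll": 0}
    - {"fingers": 100,"travel": [2,-2.4,0],"roll": 0}
    - {"fingers": 100,"travel": [2,-2.4,0],"roll": 0}
    - {"fingers": 100,"travel": [2,-2.4,0],"roll": 0}
    - {"fingers": 100,"travel": [2,-2.4,0],"roll": 0}

```text
time_s: 9.5
tcp_pos: [0.5075, 0.2461, 0.3001]
ee_rot: [[-0.175, -0.985, -0.001], [-0.985, 0.175, -0.0], [0.001, 0.001, -1.0]]
wrist_force: [-0.2, -0.1, 0.7]
gripper_width: 0.997
```

Emit:
arm_command:
  rows:
    - {"fingers": 100,"travel": [-1,0,0],"roll": 0}
    - {"fingers": 100,"travel": [-2.5,0,0],"roll": 0}
    - {"fingers": 100,"travel": [-4,0,0],"roll": 0}
    - {"fingers": 100,"travel": [-5.5,0,0],"roll": 0}
    - {"fingers": 100,"travel": [-6.5,0,0],"roll": 0}
    - {"fingers": 46,"travel": [-6.5,0,0],"roll": 0}
    - {"fingers": 46,"travel": [-6.5,0,0],"roll": 0}
    - {"fingers": 46,"travel": [-6.5,0,0],"roll": 0}
    - {"fingers": 46,"travel": [-6.5,0,0],"roll": 0}

```text
time_s: 10.4
tcp_pos: [0.5192, 0.3094, 0.3008]
ee_rot: [[-0.176, -0.984, 0.0], [-0.984, 0.176, 0.0], [-0.0, -0.0, -1.0]]
wrist_force: [-0.1, -1.5, 0.0]
gripper_width: 0.721
```

```bash
python3 - <<'E'
from h import *
s=sense(); im,d=capture("wrist"); print(s["time_s"],T(s["tcp_pos"]),s["tcp_pos"][2],s["gripper_width"])
save("w3",im)
for n in ("wrist",): print([(T(r["position"]),r["position"][2],r["p"]) for r in search_frame(n,"lid")])
for n in ("top","scene"):
    im,d=capture(n); X=cloud(n,d).reshape(-1,3); q=T(X)
    m=(abs(X[:,2]-.299)<.005)&(abs(q[:,0])<.06)&(q[:,1]>.02)&(q[:,1]<.125); print(n,m.sum(),(q[m].max(0)+q[m].min(0))/2,np.ptp(q[m],0))
E
```

```text
10.4 [0.00017691 0.13963419] 0.3007938177832817 0.7214026789907603
[(array([-0.00147044,  0.07155095]), 0.2992, 0.9), (array([-0.32343452,  0.08794319]), 0.0135, 0.77)]
top 1047 [0.00024297 0.07367415] [0.07565402 0.07496328]
scene 118 [0.00050866 0.04841685] [0.05066889 0.02347587]
```

View pics/w3.png

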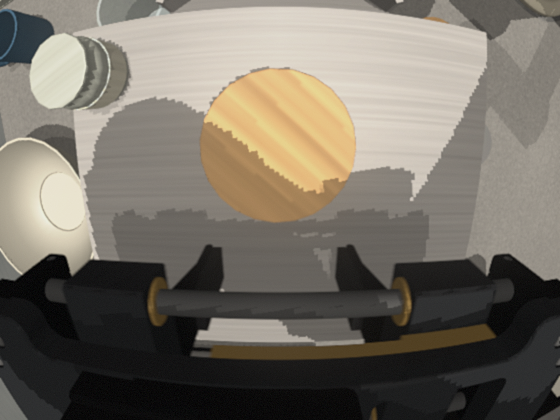

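Emit:
arm_command:
  rows:
    - {"fingers": 46,"travel": [0,0,0],"roll": 0}
    - {"fingers": 46,"travel": [0.5,0,0],"roll": 0}
    - {"fingers": 46,"travel": [1.5,0,0],"roll": 0}
    - {"fingers": 46,"travel": [2.3,0,0],"roll": 0}
    - {"fingers": 46,"travel": [3.1,0,0],"roll": 0}
    - {"fingers": 46,"travel": [4,0,0],"roll": 0}
    - {"fingers": 46,"travel": [5,0,0],"roll": 0}
    - {"fingers": 46,"travel": [6,0,0],"roll": 0}
    - {"fingers": 46,"travel": [7,0,0],"roll": 0}
    - {"fingers": 46,"travel": [7.5,0,0],"roll": 0}

```text
time_s: 11.6
tcp_pos: [0.5059, 0.235, 0.3008]
ee_rot: [[-0.176, -0.984, 0.0], [-0.984, 0.176, 0.0], [-0.0, -0.0, -1.0]]
wrist_force: [0.2, -0.3, -0.5]
gripper_width: 0.461
```

```bash
python3 - <<'E'
from h import *
s=sense(); print(s["time_s"],T(s["tcp_pos"]),s["tcp_pos"][2],s["gripper_width"],s["wrist_force"])
im,d=capture("wrist"); print([(T(r["position"]),r["position"][2],r["p"]) for r in search_frame("wrist","lid")])
for n in ("top","scene"):
    im,d=capture(n); X=cloud(n,d).reshape(-1,3); q=T(X)
    m=(abs(X[:,2]-.299)<.004)&(abs(q[:,0])<.05)&(q[:,1]>-.04)&(q[:,1]<.07); print(n,m.sum(),(q[m].max(0)+q[m].min(0))/2,np.ptp(q[m],0))
tray()
E
```

```text
11.6 [0.00012845 0.06403227] 0.3007686802511616 0.4611994431215221 [ 0.15186406 -0.31379745 -0.47073094]
[(array([-0.00094763,  0.02014602]), 0.3003, 0.79), (array([-0.32266445,  0.08818193]), 0.0104, 0.73)]
top 815 [-0.00011964  0.0054988 ] [0.09968719 0.08880804]
scene 14 [0.01136894 0.01691211] [0.07695276 0.10554649]
top (np.int64(4304), np.float64(0.020000000000000295), np.int64(3170), np.int64(234), np.int64(144))
scene (np.int64(2025), np.float64(0.010000000000000286), np.int64(1323), np.int64(147), np.int64(87))
```

Emit:
arm_command:
  rows:
    - {"fingers": 46,"travel": [0.5,0,0],"roll": 0}
    - {"fingers": 46,"travel": [1,0,0],"roll": 0}
    - {"fingers": 46,"travel": [1.5,0,0],"roll": 0}
    - {"fingers": 46,"travel": [2,0,0],"roll": 0}
    - {"fingers": 46,"travel": [2.4,0,0],"roll": 0}
    - {"fingers": 46,"travel": [2.8,0,0],"roll": 0}
    - {"fingers": 46,"travel": [3.1,0,0],"roll": 0}
    - {"fingers": 46,"travel": [3.3,0,0],"roll": 0}
    - {"fingers": 46,"travel": [3.4,0,0],"roll": 0}
    - {"fingers": 46,"travel": [3.4,0,0],"roll": 0}

```text
time_s: 12.9
tcp_pos: [0.5001, 0.2026, 0.3006]
ee_rot: [[-0.175, -0.985, 0.0], [-0.985, 0.175, 0.0], [-0.0, -0.0, -1.0]]
wrist_force: [-0.1, 0.0, 0.7]
gripper_width: 0.456
```

```bash
python3 - <<'E'
from h import *
s=sense(); print(s["time_s"],T(s["tcp_pos"]),s["wrist_force"])
for n in ("wrist","top","scene"):
    im,d=capture(n); save("p_"+n,im); print(n,[(T(r["position"]).round(3),round(r["position"][2],3),round(r["p"],2)) for r in search_frame(n,"lid")])
E
```

```text
12.9 [0.00018521 0.03107142] [-0.11970003  0.0466046   0.73174523]
wrist [(array([-0.301,  0.069]), 0.013, 0.9), (array([-0.002, -0.118]), 0.151, 0.68), (array([-0.008, -0.007]), 0.277, 0.59)]
top [(array([0.091, 0.292]), 0.012, 0.59), (array([-0.008, -0.169]), 0.085, 0.57)]
scene [(array([-0.186,  0.192]), 0.016, 0.64), (array([ 0.165, -0.073]), 0.077, 0.58), (array([-0.316,  0.105]), 0.016, 0.57), (array([ 0.013, -0.231]), 0.034, 0.56), (array([0.088, 0.284]), 0.012, 0.56)]
```

The lid is on its way through the slot. I'll back off, lift and let it settle.

Emit:
arm_command:
  rows:
    - {"fingers": 46,"travel": [-1,0,0],"roll": 0}
    - {"fingers": 46,"travel": [-2,0,-1],"roll": 0}
    - {"fingers": 46,"travel": [-3,0,-4],"roll": 0}
    - {"fingers": 46,"travel": [-3,0,-8],"roll": 0}
    - {"fingers": 46,"travel": [-3,0,-11],"roll": 0}
    - {"fingers": 46,"travel": [-3,0,-12],"roll": 0}
    - {"fingers": 46,"travel": [-3,0,-12],"roll": 0}
    - {"fingers": 46,"travel": [-3,0,-12],"roll": 0}
    - {"fingers": 46,"travel": [-3,0,-12],"roll": 0}
    - {"fingers": 46,"travel": [-3,0,-12],"roll": 0}

```text
time_s: 14.2
tcp_pos: [0.5051, 0.232, 0.419]
ee_rot: [[-0.175, -0.985, -0.002], [-0.985, 0.175, -0.002], [0.002, 0.002, -1.0]]
wrist_force: [0.3, -0.5, 0.2]
gripper_width: 0.46
```

```bash
python3 - <<'E'
from h import *
s=sense(); print(s["time_s"],s["tcp_pos"],s["wrist_force"])
tray()
for n in ("top","scene"):
    im,d=capture(n); u,v=proj(n,np.array([*W(0,-.285),.014])).astype(int); print(n,u,v)
    cr=im[max(v-75,0):v+75,max(u-75,0):u+75]; globals()[n]=cv2.resize(cr,(400,400),interpolation=cv2.INTER_CUBIC)
    print([(T(r["position"]).round(3),round(r["position"][2],3),round(r["p"],2)) for r in search_frame(n,"lid")])
    X=cloud(n,d).reshape(-1,3); q=T(X)-[0,-.285]
    m=(abs(q[:,0])<.068)&(abs(q[:,1])<.085)&(X[:,2]>.019)&(X[:,2]<.05); print(m.sum(),q[m].mean(0),np.ptp(q[m],0),np.percentile(X[m,2],[5,50,95]))
    print([T(r["position"]) for r in search_frame(n,"tin")][:1])
save("end",np.hstack([top,scene]))
E
```

```text
14.2 [0.50511099 0.23203912 0.41903578] [ 0.3393184  -0.4560557   0.20334099]
top (np.int64(3717), np.float64(0.020000000000000295), np.int64(2541), np.int64(248), np.int64(144))
scene (np.int64(1689), np.float64(0.015000000000000291), np.int64(999), np.int64(147), np.int64(83))
top 374 230
[(array([ 0.001, -0.318]), 0.03, 0.77)]
868 [ 0.00260127 -0.0231399 ] [0.13580921 0.16924908] [0.01936905 0.02611029 0.03355241]
[array([0.08992356, 0.03176181])]
scene 242 194
[(array([0.088, 0.282]), 0.014, 0.83), (array([-0.186,  0.192]), 0.016, 0.78), (array([ 0.01 , -0.306]), 0.026, 0.71), (array([-0.319,  0.106]), 0.017, 0.56), (array([0.104, 0.04 ]), 0.324, 0.56)]
371 [ 0.00230601 -0.03023077] [0.13419436 0.12656966] [0.01991187 0.02610444 0.03518946]
[array([0.10428899, 0.03950096])]
```

View pics/end.png

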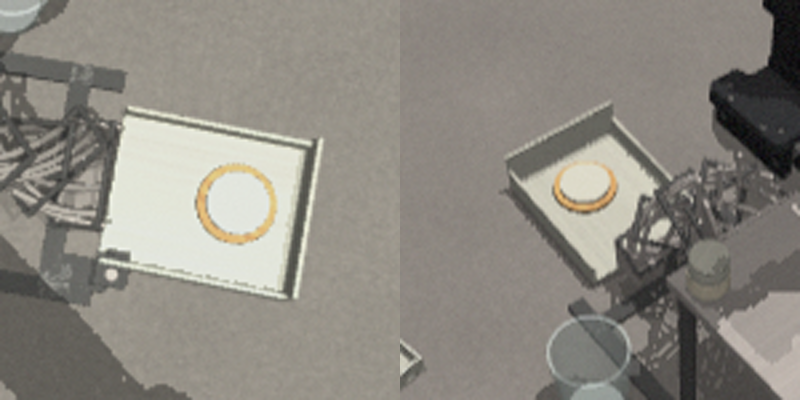

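The tray is square. The lid lies flat on it with the white plug up, at (237,203) in the left crop, about 33 mm past the tray's middle and well inside the limits. The tin and the glass canister are still standing. I'll hand it in.

```bash
python3 - <<'E'
from h import *
im,d=capture("top"); print([(T(r["position"]).round(3),round(r["position"][2],3),round(r["p"],2)) for r in search_frame("top","lid")],[T(r["position"]) for r in search_frame("top","canister_far")][:1])
print(finish_job())
E
```

```text
[(array([ 0.002, -0.316]), 0.028, 0.72), (array([-0.034, -0.057]), 0.21, 0.28)] [array([ 0.17921208, -0.06406497])]
the job is handed in; nothing more can be done
None
```

The job is done and handed in at about 14 s of the 64 s allowed; no verdict is reported. I pushed the inside of the tray's +x wall with closed fingers until the tray was in line. Then I gripped the lid, dragged it to the deck's middle line, and pushed it over the lip with the fingers part open. It dropped through the twisted slot onto the tray.

- **Tray:** the last fits gave 0.020 rad from the top camera and 0.015 rad from the scene camera, within the 0.12 rad limit.
- **Lid:** it lies flat with the plug up, about 32 mm past the tray's middle toward the end wall and 2 mm off its centre line. Its top is 28 mm above the table, as expected for a lid lying flat on the tray's floor. Two readings just before handing in agreed within 2 mm. I read the flatness from the picture and this height, and did not measure the tilt directly.
- **Tin and glass canister:** both are still standing, and the robot never touched them. The two cameras' tin positions differed by about 16 mm. I put that down to the network seeing only part of the tin, since in the picture it stands where it did.
- **Robot:** it was clear of everything at the end, with the wrist force near zero.

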